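# Prime the detergent pump with the service key

## Task

The dishwasher's detergent canister has just been changed: first clear the empty alarm by pressing the blue reset button on the dosing unit all the way in, then take the blue-headed service key from the key block, push it fully home in the unit's key switch (wiggle it past the sticky pins) and turn it a quarter turn clockwise, seen from above, to its stop. The switch springs back and the pump only primes while the key is held over, so finish still gripping the key and holding it turned against the stop. Leave the red and yellow keys in the block and everything else on the table where it stands.

Things in the scene. Friction and masses are not known exactly. Their poses are not given: they have to be found in the camera images.
- dosing_unit: Fixed steel case with a black top panel, 200 mm (x) x 300 mm (y) x 120 mm high, origin at the centre of its underside; two pumps stick out 33 mm to -x, low down. On top: the key switch at (-35, -85) mm, the blue reset button at (-35, 85) mm, three pilot lamps 11 mm high and a flat display at x = 60 mm.
- reset_top (a point): Centre of the top face of the blue round reset button, 27 mm across, standing 14 mm above its 40 mm steel collar on top of the dosing unit. It is pressed straight down.
- reset_button (a joint): Travel of the reset button: 0 up, 0.008 m fully in, downwards. Spring: about 2 N to start, 6 N fully in; it comes back up when let go.
- keyway (a point): Centre of the keyway mouth, in the round brass face (18 mm across, in a level 36 mm steel bezel) of the key switch on the dosing unit, 126 mm above the table, 6 mm above the case. z points up, out of the lock. At rest the slot, 11.2 x 5.2 mm, lies along this point's x axis (axes fixed to the case, not turning with the lock). The key goes straight down.
- prime_switch (a joint): Angle of the key switch: 0 at rest, growing clockwise seen from above to its stop at 1.52 rad. A light spring (0.014 N m at rest, 0.06 at the stop) turns it back. Only the key turns it, once within about 3 mm of fully home; the key cannot be drawn out while turned. The blade has up to 0.12 rad of play in the slot, so the hand must turn that much farther than the lock.
- blue_key_head (a point): Centre of the flat blue head of the service key: 10 mm thick (x), 36 wide (y), 34 high (z, up). It stands blade down in any one of the block's three slots; lift it straight up 35 mm to free it. Below the head a round shoulder 14 mm across, its underside 25 mm below this point, then a steel blade 31 mm long, 10 wide (y), 4 thick (x), with a rounded tip. Works either way round. About 45 g.
- blue_key_shoulder (a point): Centre of the underside of the service key's shoulder, 31 mm above the blade's tip, axes as the head's. Fully home it rests on the brass face of the lock. Two sticky side pins, about 7 and 24 mm deep, resist the blade: up to about 12 N of push, less if the key is wiggled a little.
- key_block: White plastic block fixed to the table, 56 mm (x) x 200 mm (y) x 45 mm high, origin at the centre of its underside. Three key slots in a row along its y, at -62, 0 and 62 mm; the keys' shoulders rest on its top, their flat heads in the plane along its y (thickness along its x).
- red_key_head (a point): Centre of the head of a like key with a red head, standing in another slot of the block. To be left there.
- yellow_key_head (a point): Centre of the head of a like key with a yellow head, standing in another slot of the block. To be left there.
- mug: White mug, 80 mm across, 92 mm high, origin at the centre of its underside. To be left alone.
- spray_bottle: White spray bottle with a blue trigger head, 72 mm across, 178 mm high, origin at the centre of its underside. To be left alone.
- dish_brush: Blue dish brush lying on the table, 220 mm long (x). To be left alone.
- strip_tub: Small white tub of test strips with a black cap, 42 mm across, 62 mm high, origin at the centre of its underside. To be left alone.
- soup_bowl: White bowl, 110 mm across, 52 mm high, origin at the centre of its underside. To be left alone.

How it is judged:
On the way, in this order (a step that is already met when the one before it is completed fails the run):
1. the reset button is pressed all the way in (value of joint reset_button above 0.0068 m), for 0.1 s.
2. the service key is fully home in the key switch (z of blue_key_shoulder in the frame of keyway below 0.003 m and horizontal distance between blue_key_shoulder and keyway below 0.004 m and angle between blue_key_head's own z axis and vertical below 0.15 rad), for 0.1 s.
3. the key switch is turned to its stop with the key (value of joint prime_switch above 1.36 rad), for 0.3 s.
At the end, for the whole second after the job is handed in: Ends with the gripper gripping the blue key (over 2 N), upright and fully home (shoulder within 3 mm of the brass face, 4 mm of its axis), switch past 1.36 of 1.52 rad; reset button up; red and yellow keys within 15 mm, other things within 30 mm of where they stood (all of step 2 and value of joint prime_switch above 1.36 rad and contact force between blue_key and the fingers above 2 N and value of joint reset_button below 0.002 m and distance of each of red_key_head, yellow_key_head from where it was at the start of the episode below 0.015 m and distance of each of mug, spray_bottle, dish_brush, strip_tub, soup_bowl from where it was at the start of the episode below 0.03 m); the arm keeps its last pose, push and grip.
It fails at once if the red or yellow key is pulled out of the block (distance of any of red_key_head, yellow_key_head from where it was at the start of the episode above 0.015 m).
It fails at once if something else on the table is shifted or knocked over (distance of any of mug, spray_bottle, dish_brush, strip_tub, soup_bowl from where it was at the start of the episode above 0.03 m or angle between any of mug, spray_bottle, strip_tub, soup_bowl's own z axis and vertical above 0.6 rad).
It also fails if it takes over 62 s, if anything falls off the work surface, if the arm or the gripper's body presses on something with over 40 N, if the wrist force passes 120 N, or if a joint passes its speed limit or range.

## Robot

A 6-joint arm with a two-finger parallel gripper is mounted at the origin on the work surface. World frame = base frame: x ahead of the robot, y to its left, z up, the work surface at z = 0. Lengths are in m, angles in rad, forces in N, time in s.
With the tool pointing down it reaches from about 0.35 to 0.95 m from the base axis. Payload 17.4 kg.
Tool frame: the origin (TCP) lies midway between the tips of the shut fingers; the grasp point (between the pads) lies 19 mm behind it; z points along the fingers, y is the direction in which the jaws open and shut (so a half turn about z gives the same grasp; the last joint's range is limited). The gripper opens to 93 mm and grips with 3 to 60 N. Pads are 15 mm wide; open, the fingers measure 128 mm over their backs; the gripper's body (75 mm by 188 mm) begins 65 mm behind the grasp point.
Start: joints at [-1.34, 0.116, 1.442, -0, 1.584, -0.038], TCP at [0.179, -0.651, 0.219] pointing down, gripper open.
Joint ranges: [-2.83, 2.83], [-0.83, 2.19], [0.07, 2.5], [-1.14, 4.28], [0.01, 3], [-2.97, 2.97]. Speed limits (rad/s): [1.89, 1.89, 2.22, 3.14, 3.14, 3.14].

## Interface

Orientations are given as a 3x3 rotation matrix whose columns are the frame's x, y, z axes.
In Python, from workcell import get_obs, cams, workorder gives the robot as it stands. The module is installed in compiled form; this text tells all that it offers.
- The arm moves only by the shell command python3 -m inch 'ROWS' [FORCE]. ROWS is JSON, a list of rows, each an object of numbers: "dx", "dy", "dz": the shift along the tool's x, y, z in m; "ax", "ay", "az": the turn, a rotation vector about the tool's x, y, z in degrees; "fingers": the finger opening in m, from 0 to 0.093. In form: [{"dx": .., "dy": .., "dz": .., "ax": .., "ay": .., "az": .., "fingers": ..}, ...]. A call has 1 to 20 rows; each row is the pose to reach, as a shift and turn from the pose commanded when the call began, along the tool's axes at that moment; what a row does not reach only later rows make up. A row lasts 1/8 s, in which the tool goes at most 62.5 mm and 10.7 degrees, less where a joint would pass 70% of its speed; a pose out of reach is approached as far as the arm can. A call with a gripper value outside its range is refused whole. The fingers move at their own pace and stop on an object; FORCE is the grip in N (left out, the last holds). Time passes only in rows, so rows that repeat a pose let the fingers close. It gives the time, the measured TCP pose, the force and the opening at its end, in the units of the state.
- get_obs(): the state, without advancing time (a new reading comes with each control period).
- cams.camera(name): name is "scene" or "side" or "wrist"; returns the picture (384x512x3 uint8, red, green, blue); there is no depth.
- cams.camera_info(name): a dict with "fx", "fy", "cx", "cy" (pixels), "rvec" (rotation vector, rad) and "tvec" (3), from world to camera coordinates, as OpenCV has them; the wrist camera has in their place "hand_eye" (4x4, takes a point from camera to tool coordinates, whose origin is the TCP and whose axes are the flange's). Camera axes: x right, y down, z forward; pixel columns grow to the right and rows downward; lengths in m; the calibration is good to about 2 mm. A picture is of the moment at which its call begins: read the wrist's pose just before it. camera_info takes no time and is no camera call.
- workorder.hand_in(): hands the job in, once; it reports no verdict.
Trained networks look in the newest picture that a camera, given by its name, has taken for a name from the list of things; names that differ only in an ending like _2 or _b are one class to them, and where a whole thing is asked for, a point or a joint stands for the part that bears it (a point fixed in the world has none). Each returns a list of dicts, best first, with "p" (0 to 1); they miss things now and then, are a little off and sometimes report something else, mostly with a low value. They report only what shows in the picture. A call takes as long as a camera call.
- cams.masks_of(label, camera): "pixels" (384x512 bool, what is visible of it).
- cams.spot_point(label, camera): "at" ([x, y, z] in m, in the coordinates of the camera as it stood for that picture, good to about 4 mm: a listed point, or the origin of a listed thing).
The state is a dict: "t": time; "joint_positions": joint angles; "qvel": joint speeds; "joint_torque": joint torques, N m; "tcp_pos": TCP position; "eef_rot": TCP orientation; "contact_force": force on the tool from outside, world axes, zero at the start; "moment": the same for the moment, N m; "grip_width": opening from 0.0 (shut) to 1.0 (fully open).
Only numpy, scipy, OpenCV 4.12 (cv2) and the standard library are available. Lean on these libraries where they do the work, as an engineer would, in place of code of your own. Each camera call takes 0.05 s, during which the arm holds its last target. There are 200 camera calls.

## Working session

There is one attempt and no reset: what is moved stays moved. The work goes in short steps, Python scripts to look and compute and a shell command to move; the robot and the scene stay as the last step left them, time stands still between calls to the robot, and variables do not carry over. Pictures are saved under pics/ and viewed, about 8 in all and at most 12, crops included, and the job is handed in when it is done.

```bash
mkdir -p pics; cat > h.py <<'E'
import numpy as np, cv2
from workcell import get_obs, cams, workorder
def T_wc(name, obs=None):
    i=cams.camera_info(name)
    if 'rvec' in i:
        R=cv2.Rodrigues(np.array(i['rvec'],float))[0]; M=np.eye(4); M[:3,:3]=R; M[:3,3]=np.ravel(i['tvec']); return np.linalg.inv(M)
    M=np.eye(4); M[:3,:3]=obs['eef_rot']; M[:3,3]=obs['tcp_pos']; return M@np.array(i['hand_eye'])
def look(name,labels,save=None):
    o=get_obs(); im=cams.camera(name); T=T_wc(name,o)
    if save: cv2.imwrite('pics/'+save,im[...,::-1])
    for l in labels:
        for r in cams.spot_point(l,name)[:2]:
            print(name,l,round(r['p'],2),np.round((T@np.r_[r['at'],1])[:3],4))
    return im,T
def ray(name,T,u,v,z):
    i=cams.camera_info(name); d=T[:3,:3]@np.array([(u-i['cx'])/i['fx'],(v-i['cy'])/i['fy'],1]); return T[:3,3]+d*(z-T[2,3])/d[2]
E
python3 - <<'E'
from h import *
o=get_obs(); print(o['tcp_pos'],o['eef_rot'],o['t'])
L=['dosing_unit','reset_top','keyway','blue_key_head','red_key_head','yellow_key_head','key_block','mug','spray_bottle','soup_bowl','strip_tub','dish_brush']
a,_=look('scene',L); b,_=look('side',L)
cv2.imwrite('pics/a.png',a[...,::-1]);cv2.imwrite('pics/b.png',b[...,::-1])
E
```

```text
[ 0.17921035 -0.6505641   0.21792828] [[ 9.64085780e-01  2.65590912e-01 -2.75931701e-04]
 [ 2.65591054e-01 -9.64085139e-01  1.11195105e-03]
 [ 2.93024414e-05 -1.14530119e-03 -9.99999344e-01]] 0.0
scene dosing_unit 0.94 [ 0.5085 -0.2185  0.0011]
scene dosing_unit 0.34 [ 0.3099 -0.4373  0.0032]
scene reset_top 0.44 [ 0.4711 -0.1354  0.1443]
scene blue_key_head 0.7 [0.462  0.2976 0.0681]
scene red_key_head 0.7 [ 0.3124 -0.4384  0.0005]
scene red_key_head 0.46 [0.4618 0.2344 0.0714]
scene yellow_key_head 0.4 [0.4608 0.1683 0.0727]
scene key_block 0.64 [0.4597 0.2323 0.0005]
scene key_block 0.31 [0.459  0.1705 0.072 ]
scene mug 0.8 [ 6.573e-01  1.404e-01 -4.000e-04]
scene spray_bottle 0.83 [0.7768 0.0415 0.004 ]
scene strip_tub 0.47 [ 0.3112 -0.4368  0.003 ]
scene dish_brush 0.8 [ 0.4227 -0.6259  0.0021]
scene dish_brush 0.67 [0.462  0.2922 0.0443]
side dosing_unit 0.82 [ 0.5091 -0.2203 -0.0008]
side reset_top 0.51 [ 0.4735 -0.1311  0.1414]
side keyway 0.75 [ 0.4782 -0.3042  0.121 ]
side blue_key_head 0.66 [0.4622 0.2966 0.0662]
side red_key_head 0.6 [0.4613 0.2304 0.0727]
side yellow_key_head 0.63 [0.4605 0.1716 0.0696]
side yellow_key_head 0.55 [ 0.4777 -0.1243  0.1422]
side key_block 0.91 [0.4597 0.2317 0.0009]
side mug 0.84 [ 0.6581  0.142  -0.0017]
side spray_bottle 0.92 [0.774  0.0433 0.0018]
side spray_bottle 0.47 [0.4636 0.2331 0.072 ]
side soup_bowl 0.63 [ 0.7006 -0.3167 -0.0029]
side strip_tub 0.48 [ 0.3115 -0.4407 -0.0022]
side dish_brush 0.68 [ 0.4236 -0.621  -0.0049]
side dish_brush 0.67 [ 0.4777 -0.3032  0.1231]
```

View pics/a.png

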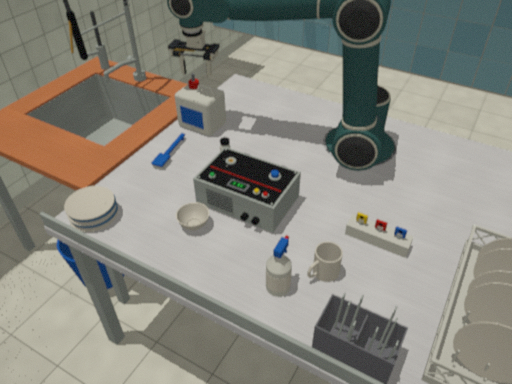

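View pics/b.png

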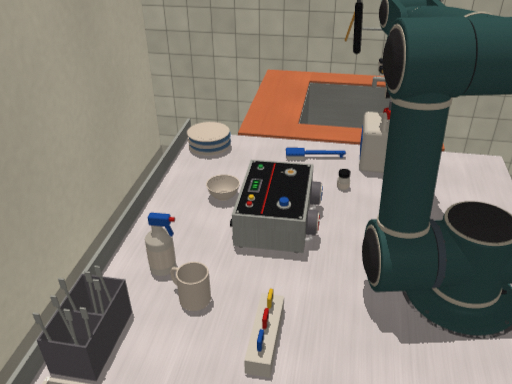

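The networks agree with both pictures. Blue key is the end one at y≈0.297 (scene 401,232; side 260,340), with red in the middle and yellow at y≈0.17. Reset button is at scene (274,174) and the switch at (231,160). I'll go above the unit with the fingers shut and look with the wrist camera.

```bash
R='{"dx":0.355,"dy":-0.348,"dz":-0.1,"az":15.4,"fingers":0}'; python3 -m inch '[{"dx":0.355,"dy":-0.348,"dz":-0.1,"az":15.4,"fingers":0},{"dx":0.355,"dy":-0.348,"dz":-0.1,"az":15.4,"fingers":0},{"dx":0.355,"dy":-0.348,"dz":-0.1,"az":15.4,"fingers":0},{"dx":0.355,"dy":-0.348,"dz":-0.1,"az":15.4,"fingers":0},{"dx":0.355,"dy":-0.348,"dz":-0.1,"az":15.4,"fingers":0},{"dx":0.355,"dy":-0.348,"dz":-0.1,"az":15.4,"fingers":0},{"dx":0.355,"dy":-0.348,"dz":-0.1,"az":15.4,"fingers":0},{"dx":0.355,"dy":-0.348,"dz":-0.1,"az":15.4,"fingers":0},{"dx":0.355,"dy":-0.348,"dz":-0.1,"az":15.4,"fingers":0},{"dx":0.355,"dy":-0.348,"dz":-0.1,"az":15.4,"fingers":0},{"dx":0.355,"dy":-0.348,"dz":-0.1,"az":15.4,"fingers":0},{"dx":0.355,"dy":-0.348,"dz":-0.1,"az":15.4,"fingers":0}]'
python3 - <<'E'
from h import *
o=get_obs(); print(o['joint_positions'],o['qvel'],o['contact_force'])
im,T=look('wrist',['reset_top','keyway','dosing_unit'],'w1.png'); print(np.round(T,3), cams.camera_info('wrist'))
E
```

```text
[-1.33979493e+00  1.16002704e-01  1.44161163e+00 -2.59477964e-06
  1.58397529e+00 -3.77739600e-02] [-4.01375291e-04 -1.68741181e-05  5.66471627e-04 -1.79357087e-03
  8.94041964e-05 -7.10279227e-05] [ 0.62349677 -0.64248105  0.59412086]
[[ 0.266 -0.92  -0.287  0.258]
 [-0.964 -0.254 -0.078 -0.629]
 [-0.001  0.298 -0.955  0.384]
 [ 0.     0.     0.     1.   ]] {'fx': 274.09616626101445, 'fy': 274.09616626101445, 'cx': 257.19059996576533, 'cy': 194.362269013771, 'hand_eye': array([[ 3.26464192e-04, -9.54573006e-01, -2.97976963e-01,
         8.19286776e-02],
       [ 9.99999544e-01,  5.78956037e-04, -7.59091440e-04,
        -4.82618310e-04],
       [ 8.97123759e-04, -2.97976579e-01,  9.54572760e-01,
        -1.65048395e-01],
       [ 0.00000000e+00,  0.00000000e+00,  0.00000000e+00,
         1.00000000e+00]])}invalid input at $[0]: expected keys dx, dy, dz, ax, ay, az, fingers
```

View pics/w1.png

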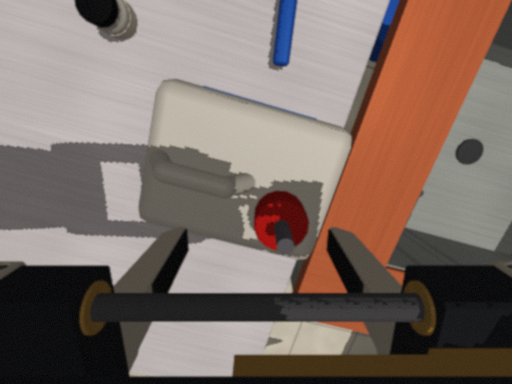

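The call was refused because every key must be given. The wrist view only shows the canister under the gripper. I'll repeat with full rows, going up first.

```bash
python3 -m inch '[{"dx":0,"dy":0,"dz":-0.06,"ax":0,"ay":0,"az":0,"fingers":0},{"dx":0.355,"dy":-0.348,"dz":-0.1,"ax":0,"ay":0,"az":15.4,"fingers":0},{"dx":0.355,"dy":-0.348,"dz":-0.1,"ax":0,"ay":0,"az":15.4,"fingers":0},{"dx":0.355,"dy":-0.348,"dz":-0.1,"ax":0,"ay":0,"az":15.4,"fingers":0},{"dx":0.355,"dy":-0.348,"dz":-0.1,"ax":0,"ay":0,"az":15.4,"fingers":0},{"dx":0.355,"dy":-0.348,"dz":-0.1,"ax":0,"ay":0,"az":15.4,"fingers":0},{"dx":0.355,"dy":-0.348,"dz":-0.1,"ax":0,"ay":0,"az":15.4,"fingers":0},{"dx":0.355,"dy":-0.348,"dz":-0.1,"ax":0,"ay":0,"az":15.4,"fingers":0},{"dx":0.355,"dy":-0.348,"dz":-0.1,"ax":0,"ay":0,"az":15.4,"fingers":0},{"dx":0.355,"dy":-0.348,"dz":-0.1,"ax":0,"ay":0,"az":15.4,"fingers":0},{"dx":0.355,"dy":-0.348,"dz":-0.1,"ax":0,"ay":0,"az":15.4,"fingers":0},{"dx":0.355,"dy":-0.348,"dz":-0.1,"ax":0,"ay":0,"az":15.4,"fingers":0},{"dx":0.355,"dy":-0.348,"dz":-0.1,"ax":0,"ay":0,"az":15.4,"fingers":0}]'
python3 - <<'E'
from h import *
o=get_obs(); print(o['joint_positions'],np.abs(o['qvel']).max(),o['contact_force'])
im,T=look('wrist',['reset_top','keyway','dosing_unit'],'w2.png')
print(np.round(o['eef_rot'],3))
E
```

```text
t: 3.12
tcp_pos: [0.4286, -0.222, 0.3185]
eef_rot: [[1.0, -0.002, -0.0], [-0.002, -1.0, 0.0], [-0.0, -0.0, -1.0]]
contact_force: [0.9, -0.1, -0.0]
grip_width: 0.007
[-5.30669663e-01 -3.13707689e-01  1.68042147e+00 -8.65329671e-05
  1.77509883e+00  1.04199156e+00] 0.00619645893578892 [ 0.93724959 -0.07467674 -0.01105939]
wrist reset_top 0.77 [ 0.472  -0.1384  0.1395]
wrist reset_top 0.52 [ 0.4227 -0.6251 -0.    ]
wrist keyway 0.83 [ 0.4722 -0.3016  0.1252]
wrist dosing_unit 0.65 [ 0.5051 -0.22   -0.0076]
[[ 1.    -0.002 -0.   ]
 [-0.002 -1.     0.   ]
 [-0.    -0.    -1.   ]]
```

View pics/w2.png

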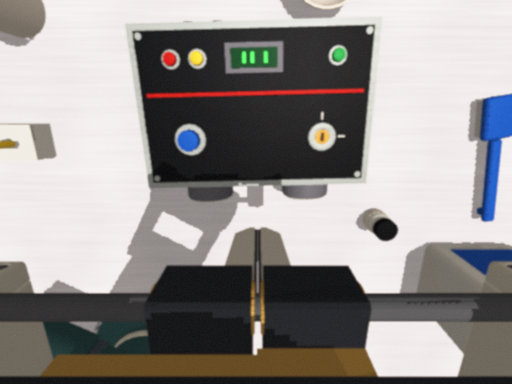

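The unit is nearly square to the image: button at about (189,140), switch at about (322,136). I'll fit the colours for exact positions and the yaw.

```bash
python3 - <<'E'
from h import *
o=get_obs(); im=cv2.imread('pics/w2.png')[...,::-1].astype(int); T=T_wc('wrist',o)
r,g,b=im[...,0],im[...,1],im[...,2]
def cen(m,box):
    v,u=np.nonzero(m[box[1]:box[3],box[0]:box[2]]); return u.mean()+box[0],v.mean()+box[1],len(u)
c=cen((b>r+50)&(b>g+20),(165,115,215,165)); print('button',c,ray('wrist',T,c[0],c[1],.140))
c=cen((r>b+50)&(r>110),(300,112,345,160)); print('brass',c,ray('wrist',T,c[0],c[1],.126))
m=(r>120)&(g<60)&(b<60); m[:85]=0; m[105:]=0; v,u=np.nonzero(m)
p=np.array([ray('wrist',T,a,bb,.12) for a,bb in zip(u,v)]); k=np.polyfit(p[:,1],p[:,0],1); print('yaw of unit y: atan(-dx/dy)=',np.degrees(-k[0]),len(u))
print([np.round(ray('wrist',T,*q,.12),4) for q in [(137,36),(370,30),(157,179),(357,174)]])
cv2.imwrite('pics/w2c.png',cv2.resize(im[105:170,165:350,::-1].astype(np.uint8),None,fx=4,fy=4,interpolation=2))
E
```

```text
button (np.float64(187.86351706036746), np.float64(140.21784776902888), 381) [ 0.47357924 -0.13529576  0.14      ]
brass (np.float64(321.76630434782606), np.float64(136.18478260869566), 184) [ 0.47709448 -0.30383284  0.126     ]
yaw of unit y: atan(-dx/dy)= 1.3203636721099106 1039
[array([ 0.5925, -0.0796,  0.12  ]), array([ 0.5986, -0.3531,  0.12  ]), array([ 0.4191, -0.0841,  0.12  ]), array([ 0.4261, -0.3566,  0.12  ])]
```

View pics/w2c.png

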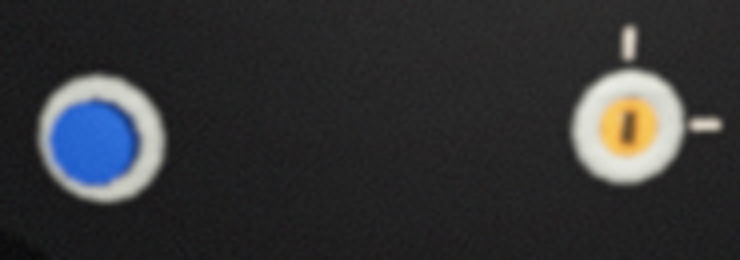

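Yaw is about 1.3°, keyway at (0.477,-0.304) and button at (0.4736,-0.1353). Next I press the button in steps.

```bash
python3 -m inch '[{"dx":0.045,"dy":-0.087,"dz":0.02,"ax":0,"ay":0,"az":0,"fingers":0},{"dx":0.045,"dy":-0.087,"dz":0.08,"ax":0,"ay":0,"az":0,"fingers":0},{"dx":0.045,"dy":-0.087,"dz":0.13,"ax":0,"ay":0,"az":0,"fingers":0},{"dx":0.045,"dy":-0.087,"dz":0.165,"ax":0,"ay":0,"az":0,"fingers":0},{"dx":0.045,"dy":-0.087,"dz":0.175,"ax":0,"ay":0,"az":0,"fingers":0},{"dx":0.045,"dy":-0.087,"dz":0.178,"ax":0,"ay":0,"az":0,"fingers":0},{"dx":0.045,"dy":-0.087,"dz":0.180,"ax":0,"ay":0,"az":0,"fingers":0},{"dx":0.045,"dy":-0.087,"dz":0.182,"ax":0,"ay":0,"az":0,"fingers":0},{"dx":0.045,"dy":-0.087,"dz":0.182,"ax":0,"ay":0,"az":0,"fingers":0}]'
```

```text
t: 4.45
tcp_pos: [0.4745, -0.1343, 0.1375]
eef_rot: [[1.0, -0.0, 0.002], [-0.0, -1.0, -0.001], [0.002, 0.001, -1.0]]
contact_force: [2.4, -1.5, 3.3]
grip_width: 0.005
```

```bash
python3 -m inch '[{"dx":0,"dy":0,"dz":0.002,"ax":0,"ay":0,"az":0,"fingers":0},{"dx":0,"dy":0,"dz":0.004,"ax":0,"ay":0,"az":0,"fingers":0},{"dx":0,"dy":0,"dz":0.006,"ax":0,"ay":0,"az":0,"fingers":0},{"dx":0,"dy":0,"dz":0.006,"ax":0,"ay":0,"az":0,"fingers":0}]'
```

```text
t: 4.95
tcp_pos: [0.4746, -0.1342, 0.1321]
eef_rot: [[1.0, 0.0, 0.002], [0.0, -1.0, -0.001], [0.002, 0.001, -1.0]]
contact_force: [-1.9, -1.3, 16.5]
grip_width: 0.004
```

16.5 N at the wrist means the button is on its stop, against 6 N for the spring alone. I'll hold, release, and go look at the keys with the jaws along x.

```bash
python3 -m inch '[{"dx":0,"dy":0,"dz":0,"ax":0,"ay":0,"az":0,"fingers":0},{"dx":0,"dy":0,"dz":0,"ax":0,"ay":0,"az":0,"fingers":0},{"dx":0,"dy":0,"dz":-0.06,"ax":0,"ay":0,"az":0,"fingers":0},{"dx":-0.012,"dy":-0.375,"dz":-0.12,"ax":0,"ay":0,"az":-90,"fingers":0.093},{"dx":-0.012,"dy":-0.375,"dz":-0.12,"ax":0,"ay":0,"az":-90,"fingers":0.06},{"dx":-0.012,"dy":-0.375,"dz":-0.12,"ax":0,"ay":0,"az":-90,"fingers":0.06},{"dx":-0.012,"dy":-0.375,"dz":-0.12,"ax":0,"ay":0,"az":-90,"fingers":0.06},{"dx":-0.012,"dy":-0.375,"dz":-0.12,"ax":0,"ay":0,"az":-90,"fingers":0.06},{"dx":-0.012,"dy":-0.375,"dz":-0.12,"ax":0,"ay":0,"az":-90,"fingers":0.06},{"dx":-0.012,"dy":-0.375,"dz":-0.12,"ax":0,"ay":0,"az":-90,"fingers":0.06},{"dx":-0.012,"dy":-0.375,"dz":-0.12,"ax":0,"ay":0,"az":-90,"fingers":0.06},{"dx":-0.012,"dy":-0.375,"dz":-0.12,"ax":0,"ay":0,"az":-90,"fingers":0.06},{"dx":-0.012,"dy":-0.375,"dz":-0.12,"ax":0,"ay":0,"az":-90,"fingers":0.06},{"dx":-0.012,"dy":-0.375,"dz":-0.12,"ax":0,"ay":0,"az":-90,"fingers":0.06},{"dx":-0.012,"dy":-0.375,"dz":-0.12,"ax":0,"ay":0,"az":-90,"fingers":0.06}]'
python3 - <<'E'
from h import *
o=get_obs(); print(np.abs(o['qvel']).max())
im,T=look('wrist',['blue_key_head','red_key_head','yellow_key_head','key_block'],'w3.png')
np.save('T3.npy',T)
im=im.astype(int);r,g,b=im[...,0],im[...,1],im[...,2]
for n,m in dict(blue=(b>r+50)&(b>g+20),red=(r>g+60)&(r>b+60),yel=(r>b+70)&(g>b+50)).items():
    n_,lab,st,ce=cv2.connectedComponentsWithStats(m.astype(np.uint8))
    for k in range(1,n_):
        if st[k,4]>60: print(n,st[k],ce[k],np.round(ray('wrist',T,*ce[k],.087),4))
E
```

```text
t: 6.82
tcp_pos: [0.462, 0.241, 0.2506]
eef_rot: [[0.001, 1.0, -0.0], [1.0, -0.001, -0.0], [-0.0, -0.0, -1.0]]
contact_force: [-0.5, -0.7, -0.5]
grip_width: 0.645
0.005165848027384635
wrist blue_key_head 0.59 [0.4594 0.2945 0.0722]
wrist red_key_head 0.62 [0.4575 0.237  0.071 ]
wrist yellow_key_head 0.74 [0.4613 0.1719 0.0685]
wrist key_block 0.78 [0.4611 0.2359 0.0008]
wrist key_block 0.65 [0.4602 0.2921 0.0696]
blue [255 120   6  28 153] [257.64705882 133.50326797] [0.4609 0.2971 0.087 ]
red [254 170   7  28 175] [257.24571429 183.22857143] [0.4604 0.2367 0.087 ]
yel [254 212   7  30 177] [257.16384181 227.66666667] [0.4602 0.1767 0.087 ]
```

View pics/w3.png

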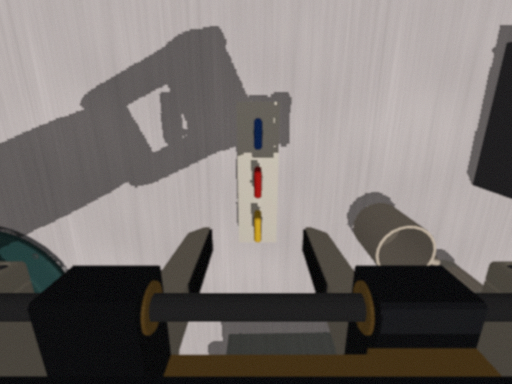

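```bash
python3 - <<'E'
from h import *
T=np.load('T3.npy'); im=cv2.imread('pics/w3.png').astype(float)
for n,(v0,u0,u1,h,f) in dict(blue=(135,256,260,0,lambda b,g,r:b-r),red=(184,255,259,0,lambda b,g,r:r-g),yel=(228,255,259,0,lambda b,g,r:r-b)).items():
    p=f(*[im[v0-30:v0+26,u0:u1,k].mean(1) for k in range(3)]); p=np.maximum(p,0); hm=np.median(p[25:35])/2
    idx=np.nonzero(p>hm)[0]; idx=idx[(idx>10)&(idx<50)]
    a,b=idx[0],idx[-1]
    top=a-1+(hm-p[a-1])/(p[a]-p[a-1])+v0-30; bot=b+(p[b]-hm)/(p[b]-p[b+1])+v0-30
    print(n,top,bot,'far-edge centre y',ray('wrist',T,257.5,bot,.087)[1]+.018,'near top',ray('wrist',T,257.5,top,.087)[1]-.018, ray('wrist',T,257.5,top,.053)[1]-.018)
E
```

```text
blue 118.48750000000001 148.36682242990653 far-edge centre y 0.2976882218738893 near top 0.2960627396850194 0.2950084841645392
red 169.7987804878049 197.194099378882 far-edge centre y 0.2364907706972512 near top 0.23563759887585037 0.22833117681336265
yel 216.20754716981133 241.48815165876778 far-edge centre y 0.17478863819619464 near top 0.17478254877482652 0.1611794776179592
```

```bash
python3 -m inch '[{"dx":0.0565,"dy":-0.001,"dz":0.06,"ax":0,"ay":0,"az":0,"fingers":0.06},{"dx":0.0565,"dy":-0.001,"dz":0.11,"ax":0,"ay":0,"az":0,"fingers":0.06},{"dx":0.0565,"dy":-0.001,"dz":0.16,"ax":0,"ay":0,"az":0,"fingers":0.06},{"dx":0.0565,"dy":-0.001,"dz":0.19,"ax":0,"ay":0,"az":0,"fingers":0.06},{"dx":0.0565,"dy":-0.001,"dz":0.197,"ax":0,"ay":0,"az":0,"fingers":0.06},{"dx":0.0565,"dy":-0.001,"dz":0.197,"ax":0,"ay":0,"az":0,"fingers":0.06},{"dx":0.0565,"dy":-0.001,"dz":0.197,"ax":0,"ay":0,"az":0,"fingers":0.0},{"dx":0.0565,"dy":-0.001,"dz":0.197,"ax":0,"ay":0,"az":0,"fingers":0.0},{"dx":0.0565,"dy":-0.001,"dz":0.197,"ax":0,"ay":0,"az":0,"fingers":0.0},{"dx":0.0565,"dy":-0.001,"dz":0.197,"ax":0,"ay":0,"az":0,"fingers":0.0},{"dx":0.0565,"dy":-0.001,"dz":0.197,"ax":0,"ay":0,"az":0,"fingers":0.0},{"dx":0.0565,"dy":-0.001,"dz":0.197,"ax":0,"ay":0,"az":0,"fingers":0.0}]' 50
```

```text
t: 8.57
tcp_pos: [0.4614, 0.2975, 0.0537]
eef_rot: [[-0.0, 1.0, 0.001], [1.0, 0.0, 0.0], [0.0, 0.001, -1.0]]
contact_force: [2.7, -0.7, 0.6]
grip_width: 0.105
```

Gripped at a 9.8 mm opening, which matches the 10 mm head. I'll lift straight up, carry it over the lock with the yaw a quarter turn on, then look.

```bash
python3 -m inch '[{"dx":0,"dy":0,"dz":-0.02,"ax":0,"ay":0,"az":0,"fingers":0},{"dx":0,"dy":0,"dz":-0.06,"ax":0,"ay":0,"az":0,"fingers":0},{"dx":0,"dy":0,"dz":-0.12,"ax":0,"ay":0,"az":0,"fingers":0},{"dx":0,"dy":0,"dz":-0.18,"ax":0,"ay":0,"az":0,"fingers":0},{"dx":-0.6015,"dy":0.016,"dz":-0.186,"ax":0,"ay":0,"az":-91.3,"fingers":0},{"dx":-0.6015,"dy":0.016,"dz":-0.186,"ax":0,"ay":0,"az":-91.3,"fingers":0},{"dx":-0.6015,"dy":0.016,"dz":-0.186,"ax":0,"ay":0,"az":-91.3,"fingers":0},{"dx":-0.6015,"dy":0.016,"dz":-0.186,"ax":0,"ay":0,"az":-91.3,"fingers":0},{"dx":-0.6015,"dy":0.016,"dz":-0.186,"ax":0,"ay":0,"az":-91.3,"fingers":0},{"dx":-0.6015,"dy":0.016,"dz":-0.186,"ax":0,"ay":0,"az":-91.3,"fingers":0},{"dx":-0.6015,"dy":0.016,"dz":-0.186,"ax":0,"ay":0,"az":-91.3,"fingers":0},{"dx":-0.6015,"dy":0.016,"dz":-0.186,"ax":0,"ay":0,"az":-91.3,"fingers":0},{"dx":-0.6015,"dy":0.016,"dz":-0.186,"ax":0,"ay":0,"az":-91.3,"fingers":0},{"dx":-0.6015,"dy":0.016,"dz":-0.186,"ax":0,"ay":0,"az":-91.3,"fingers":0},{"dx":-0.6015,"dy":0.016,"dz":-0.186,"ax":0,"ay":0,"az":-91.3,"fingers":0},{"dx":-0.6015,"dy":0.016,"dz":-0.186,"ax":0,"ay":0,"az":-91.3,"fingers":0},{"dx":-0.6015,"dy":0.016,"dz":-0.186,"ax":0,"ay":0,"az":-91.3,"fingers":0},{"dx":-0.6015,"dy":0.016,"dz":-0.186,"ax":0,"ay":0,"az":-91.3,"fingers":0},{"dx":-0.6015,"dy":0.016,"dz":-0.151,"ax":0,"ay":0,"az":-91.3,"fingers":0},{"dx":-0.6015,"dy":0.016,"dz":-0.151,"ax":0,"ay":0,"az":-91.3,"fingers":0}]' 50
python3 - <<'E'
from h import *
L=['blue_key_head','blue_key_shoulder','keyway']
o=get_obs(); print(o['joint_positions'],np.abs(o['qvel']).max())
a,T=look('wrist',L,'w4.png'); np.save('T4.npy',T)
b,_=look('side',L); c,_=look('scene',L)
z=lambda im,x,y,w,h,f: cv2.resize(im[y:y+h,x:x+w],(w*f,h*f),interpolation=2)
A=z(a,180,90,160,120,5)
cv2.imwrite('pics/w4c.png',A[...,::-1])
cv2.imwrite('pics/s4.png',b[...,::-1]); cv2.imwrite('pics/c4.png',c[...,::-1])
E
```

```text
t: 11.08
tcp_pos: [0.4765, -0.3026, 0.2027]
eef_rot: [[-1.0, -0.024, -0.003], [-0.024, 1.0, 0.002], [0.003, 0.002, -1.0]]
contact_force: [0.5, -0.0, -0.4]
grip_width: 0.103
[-6.11048170e-01 -1.18434838e-01  1.70147893e+00  5.69684534e-05
  1.56193591e+00 -2.20565879e+00] 0.05681665145252871
wrist blue_key_head 0.69 [ 0.4782 -0.3026  0.2188]
wrist blue_key_shoulder 0.6 [ 0.4764 -0.3003  0.1983]
wrist keyway 0.72 [ 0.4767 -0.3015  0.1232]
wrist keyway 0.64 [ 0.4795 -0.305   0.222 ]
side blue_key_head 0.63 [ 0.4795 -0.2987  0.2158]
side blue_key_shoulder 0.47 [ 0.4767 -0.304   0.1935]
side blue_key_shoulder 0.43 [ 0.6993 -0.3192 -0.0036]
side keyway 0.61 [ 0.4773 -0.3033  0.1209]
side keyway 0.6 [ 0.4798 -0.2978  0.2195]
scene blue_key_head 0.44 [ 0.476  -0.3005  0.2197]
scene blue_key_shoulder 0.43 [ 0.4797 -0.3085  0.1977]
scene blue_key_shoulder 0.16 [ 0.3102 -0.4378  0.001 ]
scene keyway 0.75 [ 0.4757 -0.3087  0.1241]
```

View pics/w4.png

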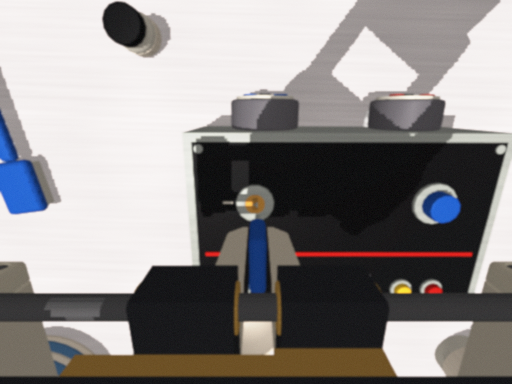

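```bash
python3 - <<'E'
import cv2,numpy as np
a=cv2.imread('pics/w4.png')[175:245,210:300]
A=cv2.resize(a,None,fx=8,fy=8,interpolation=2)
cv2.imwrite('pics/w4d.png',A)
E
```

```text
(no output)
```

View pics/w4d.png

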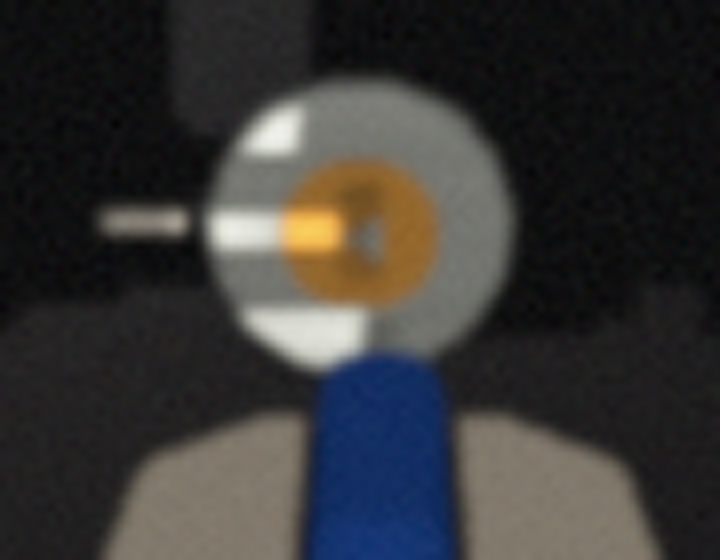

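```bash
python3 - <<'E'
from h import *
T=np.load('T4.npy'); o=get_obs(); print(o['tcp_pos'],T[:3,3])
for n,u,v,z in [('tip',256.2,204.7,.165),('slot',255.2,204,.126),('brass',255.1,203.9,.126),('bezel',210+361/8,175+225/8,.126),('head edge L',210+318/8,222,.2),('head edge R',210+447/8,222,.2),('fing L',210+300/8,240,.203),('fing R',210+470/8,240,.203)]:
    print(n,np.round(ray('wrist',T,u,v,z),4))
# side + scene crops of the hand, joined
b=cv2.imread('pics/s4.png'); c=cv2.imread('pics/c4.png')
def proj(name,p):
    i=cams.camera_info(name); q=np.linalg.inv(T_wc(name))@np.r_[p,1]; return int(i['fx']*q[0]/q[2]+i['cx']),int(i['fy']*q[1]/q[2]+i['cy'])
out=[]
for n,im in (('side',b),('scene',c)):
    u,v=proj(n,[.477,-.303,.165]); print(n,u,v); out.append(cv2.resize(im[v-30:v+30,u-25:u+25],None,fx=8,fy=8,interpolation=2))
cv2.imwrite('pics/sc4.png',np.hstack(out))
E
```

```text
[ 0.4771027  -0.30404037  0.20480252] [ 0.39252823 -0.30480267  0.36800728]
tip [ 0.4633 -0.3033  0.165 ]
slot [ 0.4762 -0.304   0.126 ]
brass [ 0.4761 -0.3041  0.126 ]
bezel [ 0.4754 -0.3041  0.126 ]
head edge L [ 0.4633 -0.3076  0.2   ]
head edge R [ 0.4631 -0.2969  0.2   ]
fing L [ 0.475  -0.3088  0.203 ]
fing R [ 0.4747 -0.2947  0.203 ]
side 290 160
scene 230 151
```

View pics/sc4.png

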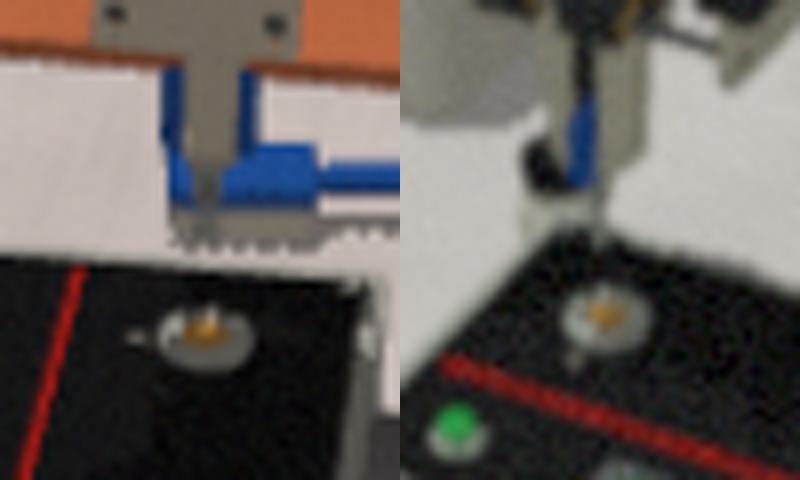

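The key hangs straight and centred in the fingers, with its tip at z≈0.165 (side crop 208,248). Averaging the wrist views at yaw 0 and 180 cancels the hand-eye error and puts the slot at (0.4766,-0.304). I'll go down to about 3 mm inside and read the force.

```bash
python3 -m inch '[{"dx":0.001,"dy":0,"dz":0.03,"ax":0,"ay":0,"az":0,"fingers":0},{"dx":0.001,"dy":0,"dz":0.037,"ax":0,"ay":0,"az":0,"fingers":0},{"dx":0.001,"dy":0,"dz":0.039,"ax":0,"ay":0,"az":0,"fingers":0},{"dx":0.001,"dy":0,"dz":0.041,"ax":0,"ay":0,"az":0,"fingers":0},{"dx":0.001,"dy":0,"dz":0.042,"ax":0,"ay":0,"az":0,"fingers":0},{"dx":0.001,"dy":0,"dz":0.042,"ax":0,"ay":0,"az":0,"fingers":0}]'; python3 -c "
from h import *; o=get_obs(); print(o['tcp_pos'],o['contact_force'],o['moment'])"
```

```text
t: 12.42
tcp_pos: [0.4762, -0.3042, 0.1631]
eef_rot: [[-1.0, -0.023, 0.001], [-0.023, 1.0, -0.001], [-0.0, -0.001, -1.0]]
contact_force: [0.1, -0.9, -0.8]
grip_width: 0.102
[ 0.47621016 -0.30421074  0.16307388] [ 0.10832432 -0.94352402 -0.78829738] [-0.26164473 -0.2395887  -0.02491981]
```

```bash
python3 -m inch '[{"dx":0,"dy":0,"dz":0.001,"ax":0,"ay":0,"az":0,"fingers":0},{"dx":0,"dy":0,"dz":0.002,"ax":0,"ay":0,"az":0,"fingers":0},{"dx":0,"dy":0,"dz":0.003,"ax":0,"ay":0,"az":0,"fingers":0},{"dx":0,"dy":0,"dz":0.003,"ax":0,"ay":0,"az":0,"fingers":0}]'
```

```text
t: 12.92
tcp_pos: [0.4762, -0.3042, 0.1601]
eef_rot: [[-1.0, -0.023, 0.001], [-0.023, 1.0, -0.001], [-0.0, -0.001, -1.0]]
contact_force: [-0.3, -2.9, 4.9]
grip_width: 0.107
```

```bash
python3 -m inch '[{"dx":0,"dy":0,"dz":0.001,"ax":0,"ay":0,"az":2,"fingers":0},{"dx":0,"dy":0,"dz":0.002,"ax":0,"ay":0,"az":-2,"fingers":0},{"dx":0,"dy":0,"dz":0.003,"ax":0,"ay":0,"az":2,"fingers":0},{"dx":0,"dy":0,"dz":0.004,"ax":0,"ay":0,"az":-2,"fingers":0},{"dx":0,"dy":0,"dz":0.004,"ax":0,"ay":0,"az":0,"fingers":0}]'
```

```text
t: 13.55
tcp_pos: [0.476, -0.3043, 0.1553]
eef_rot: [[-1.0, -0.023, -0.0], [-0.023, 1.0, -0.001], [0.0, -0.001, -1.0]]
contact_force: [1.1, -4.9, -1.4]
grip_width: 0.107
```

Past the first pin. I'll ease 0.6 mm towards -y, since the lock is pushing that way, and continue down.

```bash
python3 -m inch '[{"dx":0,"dy":-0.0006,"dz":0.002,"ax":0,"ay":0,"az":1.5,"fingers":0},{"dx":0,"dy":-0.0006,"dz":0.004,"ax":0,"ay":0,"az":-1.5,"fingers":0},{"dx":0,"dy":-0.0006,"dz":0.006,"ax":0,"ay":0,"az":1.5,"fingers":0},{"dx":0,"dy":-0.0006,"dz":0.008,"ax":0,"ay":0,"az":-1.5,"fingers":0},{"dx":0,"dy":-0.0006,"dz":0.010,"ax":0,"ay":0,"az":0,"fingers":0},{"dx":0,"dy":-0.0006,"dz":0.010,"ax":0,"ay":0,"az":0,"fingers":0}]'
```

```text
t: 14.3
tcp_pos: [0.476, -0.3044, 0.1452]
eef_rot: [[-1.0, -0.021, -0.0], [-0.021, 1.0, 0.001], [0.0, 0.001, -1.0]]
contact_force: [-0.6, -1.1, -1.4]
grip_width: 0.105
```

Depth is about 20 mm and the load is small. Next is the second pin, down to the shoulder.

```bash
python3 -m inch '[{"dx":0,"dy":0,"dz":0.002,"ax":0,"ay":0,"az":2,"fingers":0},{"dx":0,"dy":0,"dz":0.004,"ax":0,"ay":0,"az":-2,"fingers":0},{"dx":0,"dy":0,"dz":0.005,"ax":0,"ay":0,"az":2,"fingers":0},{"dx":0,"dy":0,"dz":0.006,"ax":0,"ay":0,"az":-2,"fingers":0},{"dx":0,"dy":0,"dz":0.007,"ax":0,"ay":0,"az":2,"fingers":0},{"dx":0,"dy":0,"dz":0.008,"ax":0,"ay":0,"az":-2,"fingers":0},{"dx":0,"dy":0,"dz":0.009,"ax":0,"ay":0,"az":0,"fingers":0},{"dx":0,"dy":0,"dz":0.009,"ax":0,"ay":0,"az":0,"fingers":0}]'
```

```text
t: 15.3
tcp_pos: [0.4761, -0.3045, 0.1364]
eef_rot: [[-1.0, -0.02, -0.0], [-0.02, 1.0, 0.0], [0.0, 0.0, -1.0]]
contact_force: [1.1, -0.3, -1.7]
grip_width: 0.105
```

```bash
python3 -m inch '[{"dx":0,"dy":0,"dz":0.001,"ax":0,"ay":0,"az":1,"fingers":0},{"dx":0,"dy":0,"dz":0.002,"ax":0,"ay":0,"az":-1,"fingers":0},{"dx":0,"dy":0,"dz":0.003,"ax":0,"ay":0,"az":0,"fingers":0},{"dx":0,"dy":0,"dz":0.003,"ax":0,"ay":0,"az":0,"fingers":0}]'
```

```text
t: 15.8
tcp_pos: [0.4763, -0.3047, 0.1346]
eef_rot: [[-1.0, -0.023, 0.001], [-0.023, 1.0, -0.0], [-0.001, -0.0, -1.0]]
contact_force: [-1.7, 1.7, 8.3]
grip_width: 0.107
```

The shoulder is home: z = 0.1346 against 0.1347 predicted, with 8 N push. Now the clockwise turn, +az.

```bash
python3 -m inch '[{"dx":0,"dy":0,"dz":0,"ax":0,"ay":0,"az":0,"fingers":0},{"dx":0,"dy":0,"dz":0,"ax":0,"ay":0,"az":9,"fingers":0},{"dx":0,"dy":0,"dz":0,"ax":0,"ay":0,"az":18,"fingers":0},{"dx":0,"dy":0,"dz":0,"ax":0,"ay":0,"az":27,"fingers":0},{"dx":0,"dy":0,"dz":0,"ax":0,"ay":0,"az":36,"fingers":0},{"dx":0,"dy":0,"dz":0,"ax":0,"ay":0,"az":45,"fingers":0},{"dx":0,"dy":0,"dz":0,"ax":0,"ay":0,"az":45,"fingers":0}]'; python3 -c "
from h import *; o=get_obs(); print(o['contact_force'],o['moment'],o['joint_positions'])"
```

```text
t: 16.68
tcp_pos: [0.4768, -0.3041, 0.1346]
eef_rot: [[-0.722, 0.692, 0.002], [0.692, 0.722, 0.001], [-0.001, 0.002, -1.0]]
contact_force: [2.0, 6.5, 7.6]
grip_width: 0.104
[1.99102169 6.54866355 7.62607283] [ 1.40288548 -0.62704167  0.03504675] [-6.13703505e-01 -8.84816882e-02  1.78504576e+00  1.68224880e-03
  1.44390956e+00 -1.42047834e+00]
```

```bash
python3 -m inch '[{"dx":0.0002,"dy":0.0006,"dz":0,"ax":0,"ay":0,"az":9,"fingers":0},{"dx":0.0002,"dy":0.0006,"dz":0,"ax":0,"ay":0,"az":18,"fingers":0},{"dx":0.0002,"dy":0.0006,"dz":0,"ax":0,"ay":0,"az":27,"fingers":0},{"dx":0.0002,"dy":0.0006,"dz":0,"ax":0,"ay":0,"az":36,"fingers":0},{"dx":0.0002,"dy":0.0006,"dz":0,"ax":0,"ay":0,"az":45,"fingers":0},{"dx":0.0002,"dy":0.0006,"dz":0,"ax":0,"ay":0,"az":50,"fingers":0},{"dx":0.0002,"dy":0.0006,"dz":0,"ax":0,"ay":0,"az":50,"fingers":0}]'; python3 -c "
from h import *; o=get_obs(); print(o['contact_force'],o['moment'],o['joint_positions'])"
```

```text
t: 17.55
tcp_pos: [0.4778, -0.3036, 0.1346]
eef_rot: [[0.065, 0.998, 0.004], [0.998, -0.065, 0.0], [0.0, 0.004, -1.0]]
contact_force: [9.2, 4.4, 5.1]
grip_width: 0.102
[9.16651596 4.36517062 5.1336772 ] [ 0.95652452 -1.85419404  0.05494464] [-0.61236989 -0.08834601  1.78493149  0.00225325  1.44213465 -0.54788589]
```

```bash
python3 -m inch '[{"dx":0.0003,"dy":0.0008,"dz":0,"ax":0,"ay":0,"az":1,"fingers":0},{"dx":0.0003,"dy":0.0008,"dz":0,"ax":0,"ay":0,"az":3,"fingers":0},{"dx":0.0003,"dy":0.0008,"dz":0,"ax":0,"ay":0,"az":4,"fingers":0},{"dx":0.0003,"dy":0.0008,"dz":0,"ax":0,"ay":0,"az":4,"fingers":0},{"dx":0.0003,"dy":0.0008,"dz":0,"ax":0,"ay":0,"az":4,"fingers":0}]'; python3 - <<'E'
from h import *
o=get_obs(); print(o['contact_force'],o['moment'],o['joint_positions'])
im,T=look('wrist',['blue_key_head','blue_key_shoulder'],'w5.png')
look('side',['blue_key_head','blue_key_shoulder','red_key_head','yellow_key_head','reset_top'])
cv2.imwrite('pics/w5.png',im[...,::-1])
E
```

```text
t: 18.18
tcp_pos: [0.478, -0.3036, 0.1346]
eef_rot: [[0.133, 0.991, 0.002], [0.991, -0.133, -0.0], [0.0, 0.002, -1.0]]
contact_force: [4.6, 3.6, 6.8]
grip_width: 0.107
[4.64802916 3.62563924 6.84079926] [ 0.64219995 -0.88897685  0.07284641] [-6.11591669e-01 -8.72496007e-02  1.78387721e+00  1.20106885e-03
  1.44298262e+00 -4.78312151e-01]
wrist blue_key_head 0.87 [ 0.4772 -0.3092  0.1514]
wrist blue_key_shoulder 0.65 [ 0.4809 -0.2997  0.1314]
side blue_key_head 0.37 [ 0.4799 -0.2996  0.1473]
side blue_key_shoulder 0.58 [ 0.4756 -0.3083  0.1216]
side red_key_head 0.71 [ 0.4784 -0.3     0.1459]
side red_key_head 0.64 [0.4598 0.2335 0.0702]
side yellow_key_head 0.41 [0.4618 0.1706 0.0701]
side reset_top 0.73 [ 0.3129 -0.4418 -0.0032]
side reset_top 0.22 [0.775  0.0474 0.0011]
```

View pics/w5.png

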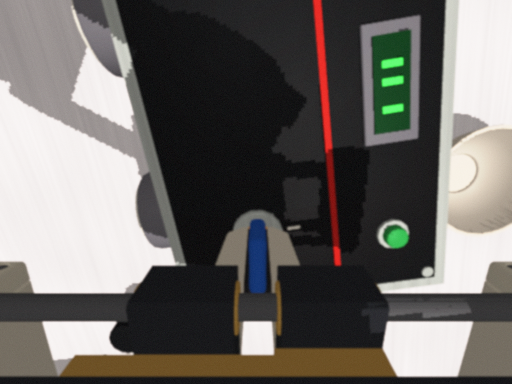

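Hand has turned 98.9° (1.726 rad) and the key is still clamped. I'll turn a little more to see the stop in the moment.

```bash
python3 -m inch '[{"dx":0,"dy":0.0004,"dz":0,"ax":0,"ay":0,"az":1,"fingers":0},{"dx":0,"dy":0.0004,"dz":0,"ax":0,"ay":0,"az":3,"fingers":0},{"dx":0,"dy":0.0004,"dz":0,"ax":0,"ay":0,"az":4,"fingers":0},{"dx":0,"dy":0.0004,"dz":0,"ax":0,"ay":0,"az":4,"fingers":0},{"dx":0,"dy":0.0004,"dz":0,"ax":0,"ay":0,"az":4,"fingers":0}]'; python3 - <<'E'
from h import *
o=get_obs(); print(o['contact_force'],o['moment'],o['joint_positions'],np.degrees(np.arctan2(o['eef_rot'][1][0],o['eef_rot'][0][0])))
E
```

```text
t: 19.25
tcp_pos: [0.4782, -0.3037, 0.1345]
eef_rot: [[0.202, 0.979, 0.002], [0.979, -0.202, -0.0], [0.0, 0.002, -1.0]]
contact_force: [1.5, 3.1, 7.6]
grip_width: 0.105
[1.54640022 3.14807588 7.55597896] [ 0.5692915  -0.46118342  0.23915438] [-6.11345915e-01 -8.64716021e-02  1.78323145e+00  8.39800499e-04
  1.44326384e+00 -4.08285604e-01] 78.35942593660768
```

The moment about the tool axis jumped from 0.07 to 0.24 N m, four times the spring, so the lock is on its stop. I'll hold, check it is steady and hand in.

```bash
python3 -m inch '[{"dx":0,"dy":0,"dz":0,"ax":0,"ay":0,"az":0,"fingers":0},{"dx":0,"dy":0,"dz":0,"ax":0,"ay":0,"az":0,"fingers":0},{"dx":0,"dy":0,"dz":0,"ax":0,"ay":0,"az":0,"fingers":0},{"dx":0,"dy":0,"dz":0,"ax":0,"ay":0,"az":0,"fingers":0}]'; python3 - <<'E'
from h import *
o=get_obs(); print(o['moment'])
look('scene',['reset_top','blue_key_head','red_key_head','yellow_key_head','mug','strip_tub','soup_bowl'])
print(workorder.hand_in())
E
```

```text
t: 19.75
tcp_pos: [0.4782, -0.3037, 0.1346]
eef_rot: [[0.202, 0.979, 0.002], [0.979, -0.202, -0.0], [0.0, 0.002, -1.0]]
contact_force: [2.2, 3.3, 7.1]
grip_width: 0.106
[ 0.57985558 -0.52282053  0.25195145]
scene reset_top 0.56 [ 0.4717 -0.1368  0.144 ]
scene blue_key_head 0.59 [ 0.4764 -0.3013  0.1511]
scene red_key_head 0.55 [0.4621 0.2352 0.0737]
scene yellow_key_head 0.68 [ 0.4242 -0.6264  0.0014]
scene mug 0.73 [ 0.6593  0.138  -0.0009]
scene soup_bowl 0.85 [ 0.6959 -0.313   0.0021]
the job is handed in; nothing more can be done
None
```

The job is handed in at about 20 s of the 62 s allowed. The arm is still gripping the blue key and holding it turned against the stop. The hand-in reports no verdict, so this rests on my own readings.

- **Reset button:** I pressed it to its stop, where the wrist read 16.5 N against 6 N for the spring alone, then let it go. The last scene picture puts its top at z ≈ 0.144 m, so it is back up.
- **Key insertion:** I pushed the blue key past both pins with small wiggles. The tool stopped at z = 0.1346 m (0.1347 m predicted for fully home) with about 7 N of downward push still on it. The final picture puts the head at z = 0.151 m, exactly where it should be when home.
- **Turn:** The hand turned about 103° clockwise. Over the last 4° the moment rose from 0.07 to 0.25 N m, about four times the spring, so the lock is on its stop. I could not read the lock angle directly.
- **Grip:** The opening is steady at about 9.8 mm on the 10 mm head, with the grip set to 50 N.
- **Other things:** The red key, mug and bowl were found within about 5 mm of where they stood.

Not every check came out clean:
- **Yellow key:** In the last scene picture the network put it on the dish brush, a false hit. The side view at t ≈ 18 s still had it in the block at (0.462, 0.171).
- **Strip tub:** It went unreported in the last picture. Its last sign was the side view, where the reset-button search gave a false hit at the tub's old position.
- **Reset button in the side view:** That same false hit means only the scene camera confirms the button is up.
- **Spray bottle and brush:** I did not re-measure them; the arm never went near either.

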